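# Put the sample box away in the third bay of the freezer rack

### The job

Put the blue-lidded sample box away in the third bay of the steel freezer rack, counted from the end with the orange carrying handle. First count the bays off by running a fingertip along the top of the rack's back rail from the handle end, keeping it on the rail, over the yellow label plate behind the first bay, then the second, to the third (bays with a box in them count too). Then, only pushing the box and never lifting or tipping it, slide it along the bench until it faces that third bay and push it fully home against the back; leave the other boxes and the things on the bench where they are.

Things in the scene. Friction and masses are not known exactly. Their poses are not given: they have to be found in the camera images.
- rack: single-tier side-access freezer rack of bare steel, fixed, 507 mm long, open at top and front. Origin on the bench, middle of the open front edge; x points straight into the bays (away from the robot), y along the rack to the left, z up. Six bays at 84 mm pitch, centres at y = +210, +126, +42, -42, -126, -210 mm. Bay floors are level with the bench, no step
- bays_mid (a point): point on the bench under the middle partition, halfway into the bays (37 mm behind the front edge). The seven partitions run from the front edge 74 mm back to the back wall; they are 3 mm thick with rounded 4.4 mm noses, the inner ones 46 mm tall, the two ends 60 mm, about 80 mm clear between them. A sample box fully home stops at the back wall with 2 mm sticking out of the front
- rail_mid (a point): middle of the top of the back rail, which runs the whole length of the rack on top of the back wall: flat, rigid, 26 mm wide, top 64 mm above the bench, 75 to 101 mm behind the front edge. Six yellow label plates are let in flush, one behind each bay, with 50 mm of bare steel between them
- handle: the carrying handle fixed on one end of the rack (left or right end, differs from run to run): steel arch up to 109 mm high, 61 mm long along the rack's x, orange grip 18 mm thick. Bays are counted from this end. Origin on the bench under the middle of the handle, 37 mm behind the rack's front and 255.5 mm to one side of the rack's middle
- sample_box: the loose sample box to put away: white body, blue lid with a white paper label, 76 x 76 x 52 mm tall, about 110 to 220 g, slides on the bench. Starts on the bench between the robot and the rack's open front, 10 mm or more clear of the rack, at any place along its middle 300 mm, turned up to 15 degrees. Origin at the centre of its underside; x and y square to its sides, z up
- plate_a: yellow label plate in the back rail behind the first bay from the left (+y) end, 26 mm (x) by 34 mm (y), flush with the rail; origin at the centre of its top face, 88 mm behind the rack's front
- plate_b: yellow label plate in the back rail behind the second bay from the left (+y) end, 26 mm (x) by 34 mm (y), flush with the rail; origin at the centre of its top face, 88 mm behind the rack's front
- plate_c: yellow label plate in the back rail behind the third bay from the left (+y) end, 26 mm (x) by 34 mm (y), flush with the rail; origin at the centre of its top face, 88 mm behind the rack's front
- plate_d: yellow label plate in the back rail behind the fourth bay from the left (+y) end, 26 mm (x) by 34 mm (y), flush with the rail; origin at the centre of its top face, 88 mm behind the rack's front
- plate_e: yellow label plate in the back rail behind the fifth bay from the left (+y) end, 26 mm (x) by 34 mm (y), flush with the rail; origin at the centre of its top face, 88 mm behind the rack's front
- plate_f: yellow label plate in the back rail behind the sixth bay from the left (+y) end, 26 mm (x) by 34 mm (y), flush with the rail; origin at the centre of its top face, 88 mm behind the rack's front
- green_box: sample box with a green lid, 76 x 76 x 52 mm tall, 200 g, loose in a bay of the rack at the start and to be left there; origin at the centre of its underside
- white_box: sample box with a white lid, 76 x 76 x 52 mm tall, 200 g, loose in a bay of the rack at the start and to be left there; origin at the centre of its underside
- grey_box: sample box with a grey lid, 76 x 76 x 52 mm tall, 200 g, loose in a bay of the rack at the start and to be left there; origin at the centre of its underside
- tube_rack: loose blue tube rack, 70 x 115 x 28 mm tall, on the bench at the robot's right; to be left alone; origin at the centre of its underside
- pipette: loose grey and white pipette lying on the bench at the left, about 245 mm long, 34 mm wide; to be left alone; origin under its middle
- buffer_jar: loose jar with a blue cap, 60 mm diameter, 85 mm tall, on the bench at the left; to be left alone; origin at the centre of its underside
- marker: loose white marker pen with a black cap, 117 mm long, 13 mm thick, lying on the bench at the near right; to be left alone; origin under its middle
Mind the look-alikes: they are no part of the job. Leave any purple or red look-alike of the sample_box alone.

How it is judged:
On the way, in this order (a step that is already met when the one before it is completed fails the run):
1. a finger touches the label plate behind the first bay from the handle end (((y of handle in the frame of rack above 0 m and contact force between the fingers and plate_a above 0.3 N) or (not (y of handle in the frame of rack above 0 m) and contact force between the fingers and plate_f above 0.3 N))), for 0.05 s.
2. the finger runs on over the bare rail between the first and second plates, touching it (((y of handle in the frame of rack above 0 m and contact force between the fingers and rack above 0.3 N and contact force between the fingers and plate_a below 0.05 N and contact force between the fingers and plate_b below 0.05 N) or (not (y of handle in the frame of rack above 0 m) and contact force between the fingers and rack above 0.3 N and contact force between the fingers and plate_f below 0.05 N and contact force between the fingers and plate_e below 0.05 N))), for 0.02 s.
3. a finger touches the label plate behind the second bay (((y of handle in the frame of rack above 0 m and contact force between the fingers and plate_b above 0.3 N) or (not (y of handle in the frame of rack above 0 m) and contact force between the fingers and plate_e above 0.3 N))), for 0.05 s.
4. the finger runs on over the bare rail between the second and third plates, touching it (((y of handle in the frame of rack above 0 m and contact force between the fingers and rack above 0.3 N and contact force between the fingers and plate_b below 0.05 N and contact force between the fingers and plate_c below 0.05 N) or (not (y of handle in the frame of rack above 0 m) and contact force between the fingers and rack above 0.3 N and contact force between the fingers and plate_e below 0.05 N and contact force between the fingers and plate_d below 0.05 N))), for 0.02 s.
5. a finger touches the label plate behind the third bay (((y of handle in the frame of rack above 0 m and contact force between the fingers and plate_c above 0.3 N) or (not (y of handle in the frame of rack above 0 m) and contact force between the fingers and plate_d above 0.3 N))), for 0.05 s.
6. the sample box has been pushed home in the third bay from the handle end (x of sample_box in the frame of rack above 0.031 m and height (world z) of sample_box below 0.006 m and ((y of handle in the frame of rack above 0 m and y of sample_box in the frame of rack between 0.034 and 0.05 m) or (not (y of handle in the frame of rack above 0 m) and y of sample_box in the frame of rack between -0.05 and -0.034 m))), for 0.2 s.
At the end, for the whole second after the job is handed in: The blue-lidded box stands flat on its base at rest in the third bay from the handle end (centre within 8 mm of the bay's middle line), pushed to within 5 mm of the back wall (all of step 6 and linear speed of sample_box below 0.01 m/s and angle between sample_box's own z axis and vertical below 0.08 rad); the robot touches nothing.
It fails at once if the sample box is lifted off the bench (more than 12 mm) (height (world z) of sample_box above 0.012 m).
It fails at once if the sample box is tipped (more than 17 degrees) (angle between sample_box's own z axis and vertical above 0.3 rad).
It fails at once if another sample box in the rack is moved more than 15 mm (distance of any of green_box, white_box, grey_box from where it was at the start of the episode above 0.015 m).
It fails at once if the tube rack, pipette, jar or marker is moved more than 20 mm (distance of any of tube_rack, pipette, buffer_jar, marker from where it was at the start of the episode above 0.02 m).
It also fails if it takes over 72 s, if anything falls off the work surface, if the arm or the gripper's body presses on something with over 40 N, if the wrist force passes 120 N, or if a joint passes its speed limit or range.

### The arm

A 6-joint arm with a two-finger parallel gripper is mounted at the origin on the work surface. World frame = base frame: x ahead of the robot, y to its left, z up, the work surface at z = 0. Lengths are in m, angles in rad, forces in N, time in s.
With the tool pointing down it reaches from about 0.25 to 0.775 m from the base axis. Payload 4 kg.
Tool frame: the origin (TCP) lies midway between the tips of the shut fingers; the grasp point (between the pads) lies 19 mm behind it (robot.tcp_to_grasp is the distance from the TCP to the grasp point, in m); z points along the fingers, x is the direction in which the jaws open and shut, and the axes are right-handed (so a half turn about z gives the same grasp; the last joint's range is limited). The gripper opens to 94 mm and grips with 3 to 60 N. Pads are 16 mm wide; open, the fingers measure 119 mm over their backs; the gripper's body (75 mm by 177 mm) begins 78 mm behind the grasp point.
Start: joints at [-1.208, 0.087, 1.371, -0, 1.684, -0.103], TCP at [0.247, -0.491, 0.206] pointing down, gripper open.
Joint ranges: [-3.1, 3.1], [-0.76, 2.03], [0.27, 2.55], [-1.08, 4.22], [0.17, 2.65], [-2.57, 2.57]. Speed limits (rad/s): [2.79, 2.79, 3.14, 3.14, 3.14, 3.14].

### API

Orientations are given as [roll, pitch, yaw] about the fixed x, y, z axes, in that order (R = Rz(yaw) Ry(pitch) Rx(roll)).
In Python, from bench import get_obs, vision, robot gives the robot as it stands.
- The arm moves only by the tool servo_tool, never from a script. Its argument "targets" is text: rows parted by semicolons, each of 7 numbers parted by spaces: the opening, from 0 (shut) to 1 (fully open), then the shift along the tool's x, y, z as a fraction of full scale, then the turn, a rotation vector about the tool's x, y, z as a fraction of full scale. A call has 1 to 12 rows; each row is the pose to reach, as a shift and turn from the pose commanded when the call began, along the tool's axes at that moment, turning the shorter way round; what a row does not reach only later rows make up. Full scale, the value 1, is 0.25 m for a shift and pi rad for a turn. A row lasts 1/12 s, in which the tool goes at most 41.7 mm and 7.16 degrees, less where a joint would pass 70% of its speed; a pose out of reach is approached as far as the arm can. A call with a number of a shift or a turn outside -1 to 1 is refused whole. A call with a gripper value outside its range is refused whole. The fingers move at their own pace and stop on an object; the grip force is fixed at half the most. Time passes only in rows, so rows that repeat a pose let the fingers close. It gives the time, the measured TCP pose, the force and the opening at its end, in the units of the state.
- get_obs(): the state, without advancing time (a new reading comes with each control period).
- vision.snapshot(name): name is "scene" or "top" or "wrist"; returns a dict with "image" (420x560x3 uint8, red, green, blue), "mtx" (3x3 intrinsics, pixels), "world_from_camera" (4x4, takes a point from camera to world coordinates); the wrist camera has in their place "T_tool_cam" (4x4, takes a point from camera to tool coordinates, whose origin is the TCP and whose axes are the tool frame's). Camera axes: x right, y down, z forward; pixel columns grow to the right and rows downward; lengths in m; the calibration is good to about 2 mm. A picture is of the moment at which its call begins: read the wrist's pose just before it. There is no depth.
- robot.close_job(): hands the job in, once; it reports no verdict.
The state is a dict: "time": time; "joint_positions": joint angles; "qvel": joint speeds; "joint_torque": joint torques, N m; "tool_pos": TCP position; "ee_rot": TCP orientation; "wrist_force": force on the tool from outside, world axes, zero at the start; "wrist_torque": the same for the moment, N m; "width": finger opening in m.
Only numpy, scipy, OpenCV 4.12 (cv2) and the standard library are available. Lean on these libraries where they do the work, as an engineer would, in place of code of your own. Each camera call takes 0.05 s, during which the arm holds its last target.

## Working session

There is one attempt and no reset: what is moved stays moved. The work goes in short steps, Python scripts to look and compute and a tool call to move; the robot and the scene stay as the last step left them, time stands still between calls to the robot, and variables do not carry over. Pictures are saved under pics/ and viewed, and the job is handed in when it is done.

Besides the shell and the picture viewer there is one more tool, called after "Emit:" in YAML: its name, and indented under it one key for each argument. servo_tool: Moves the arm, as the interface text tells. Its arguments: {"type":"object","properties":{"targets":{"type":"string"}},"required":["targets"]}

```bash
ls; mkdir -p pics; python3 - <<'E'
from bench import get_obs, vision, robot
import cv2,numpy as np
print(get_obs())
for n in ["scene","top","wrist"]:
    s=vision.snapshot(n); cv2.imwrite(f"pics/{n}0.png",s["image"][:,:,::-1])
    print(n,s["mtx"].round(2).tolist(),{k:v.round(4).tolist() for k,v in s.items() if k not in("image","mtx")})
E
```

```text
pics
{'time': 0.0, 'joint_positions': array([-1.20810197e+00,  8.79504483e-02,  1.37224907e+00,  2.41274407e-05,
        1.68357706e+00, -1.03095376e-01]), 'qvel': array([ 0.00232559,  0.00075218, -0.00014189,  0.00133271, -0.00204412,
       -0.00068381]), 'joint_torque': array([ 2.20525567e-04, -3.40176165e+01, -3.02428865e+01,  7.17449281e-02,
        3.26940045e-02, -1.56850183e-04]), 'tool_pos': array([ 0.24683299, -0.49089442,  0.20430929]), 'ee_rot': array([-3.14134405e+00,  2.16986004e-03, -1.10500363e+00]), 'wrist_force': array([ 0.31494843,  0.90097381, -0.5475359 ]), 'wrist_torque': array([-0.00760092, -0.02007791,  0.02950351]), 'width': 0.09398319648729692}
scene [[468.3, 0.0, 274.13], [0.0, 468.3, 217.43], [0.0, 0.0, 1.0]] {'world_from_camera': [[-0.6171, 0.4419, -0.6511, 1.3407], [0.7865, 0.3207, -0.5278, 0.6295], [-0.0245, -0.8378, -0.5455, 0.7766], [0.0, 0.0, 0.0, 1.0]]}
top [[394.43, 0.0, 285.87], [0.0, 394.43, 217.14], [0.0, 0.0, 1.0]] {'world_from_camera': [[-0.0217, -0.9929, 0.1172, 0.3843], [-0.9992, 0.0256, 0.0321, -0.047], [-0.0348, -0.1164, -0.9926, 1.07], [0.0, 0.0, 0.0, 1.0]]}
wrist [[289.84, 0.0, 280.05], [0.0, 289.84, 209.92], [0.0, 0.0, 1.0]] {'T_tool_cam': [[1.0, 0.001, -0.0001, 0.0006], [-0.001, 0.968, 0.2508, -0.0745], [0.0003, -0.2508, 0.968, -0.1787], [0.0, 0.0, 0.0, 1.0]]}
```

View pics/top0.png

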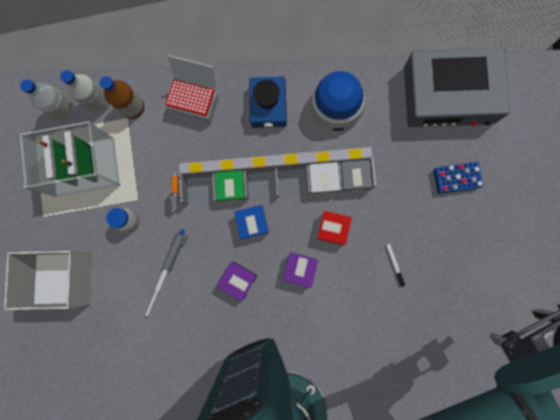

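View pics/scene0.png

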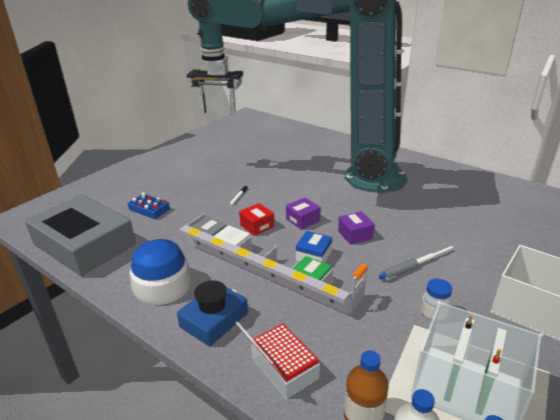

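Top view: the orange handle is at (176,185), on the left (+y) end of the rack. There are yellow plates from (195,167) to (356,154). Green (230,185) is in bay 2, and white (324,177) and grey (357,175) are in bays 5 and 6, so the third bay is empty. Candidates for the target are blue (252,222), red (335,228), purple (237,281) and (300,270). By the description it is the blue one.

```bash
cat > h.py <<'E'
import numpy as np,cv2
from bench import get_obs,vision,robot
from scipy.spatial.transform import Rotation as Ro
def cam(name):
    o=get_obs(); s=vision.snapshot(name)
    if name=="wrist":
        T=np.eye(4);T[:3,:3]=Ro.from_euler('xyz',o['ee_rot']).as_matrix();T[:3,3]=o['tool_pos'];W=T@s["T_tool_cam"]
    else: W=s["world_from_camera"]
    return s["image"],s["mtx"],W
def px2w(uv,K,W,z):
    uv=np.atleast_2d(uv).astype(float);d=np.c_[(uv-K[:2,2])/K[0,0],np.ones(len(uv))]@W[:3,:3].T;c=W[:3,3]
    return c+d*((z-c[2])/d[:,2])[:,None]
def w2px(P,K,W):
    p=(np.atleast_2d(P)-W[:3,3])@W[:3,:3];q=p@K.T;return q[:,:2]/q[:,2:]
def blobs(img,lo,hi,amin=15):
    h=cv2.cvtColor(img,cv2.COLOR_RGB2HSV);m=cv2.inRange(h,np.array(lo),np.array(hi))
    n,_,st,c=cv2.connectedComponentsWithStats(m)
    return [(c[i].round(1).tolist(),int(st[i,4]),st[i,:4].tolist()) for i in range(1,n) if st[i,4]>=amin],m
def rackfit(P):  # P 6x2 plates a..f
    # rack frame: x_r into bays, y_r left ; plates at (0.088, y)
    L=np.c_[np.full(6,.088),[.21,.126,.042,-.042,-.126,-.21]]
    a=L-L.mean(0);b=P-P.mean(0)
    th=np.arctan2((a[:,0]*b[:,1]-a[:,1]*b[:,0]).sum(),(a*b).sum())
    R=np.array([[np.cos(th),-np.sin(th)],[np.sin(th),np.cos(th)]])
    t=P.mean(0)-R@L.mean(0);return th,t,(P-(L@R.T+t))
E
python3 - <<'E'
from h import *
for n in["top","scene"]:
    img,K,W=cam(n)
    b,_=blobs(img,(20,120,120),(35,255,255))
    for x in b: print(n,x,px2w(x[0],K,W,.064).round(4).tolist())
    b,_=blobs(img,(105,150,60),(120,255,255),40)
    for x in b: print(n,'blue',x,px2w(x[0],K,W,.052).round(4).tolist())
    cv2.imwrite(f"pics/{n}crop.png",cv2.resize(img[130:310,140:410] if n=="top" else img[180:320,170:400],None,fx=2.9,fy=2.9,interpolation=cv2.INTER_CUBIC)[:,:,::-1])
E
```

```text
top ([355.0, 153.5], 117, [349, 149, 13, 10]) [[0.6652, -0.1981, 0.064]]
top ([322.6, 156.4], 116, [317, 152, 13, 10]) [[0.6601, -0.1138, 0.064]]
top ([290.5, 158.8], 121, [285, 154, 12, 11]) [[0.6563, -0.0299, 0.064]]
top ([258.5, 161.6], 119, [253, 157, 12, 11]) [[0.6514, 0.054, 0.064]]
top ([226.5, 164.4], 117, [221, 159, 12, 11]) [[0.6464, 0.1384, 0.064]]
top ([195.0, 167.3], 113, [189, 162, 13, 11]) [[0.6412, 0.2217, 0.064]]
top blue ([67.0, 76.5], 124, [61, 71, 13, 12]) [[0.9123, 0.5838, 0.052]]
top blue ([338.9, 94.7], 1708, [316, 71, 46, 48]) [[0.8318, -0.1637, 0.052]]
top blue ([106.2, 82.6], 126, [100, 77, 14, 13]) [[0.8903, 0.4728, 0.052]]
top blue ([268.3, 104.0], 932, [250, 77, 36, 46]) [[0.8127, 0.0266, 0.052]]
top blue ([27.2, 85.6], 129, [21, 80, 14, 12]) [[0.8901, 0.6953, 0.052]]
top blue ([471.1, 164.9], 52, [465, 162, 14, 8]) [[0.6287, -0.4984, 0.052]]
top blue ([455.5, 179.4], 523, [435, 166, 46, 27]) [[0.5916, -0.4558, 0.052]]
top blue ([250.5, 220.9], 576, [235, 206, 33, 33]) [[0.497, 0.0783, 0.052]]
top blue ([116.4, 217.6], 316, [107, 208, 20, 20]) [[0.5148, 0
[... 381 characters left out ...]
 ([330.1, 288.8], 115, [322, 284, 17, 11]) [[0.6477, 0.2238, 0.064]]
scene blue ([149.3, 208.9], 365, [128, 201, 41, 17]) [[0.6563, -0.399, 0.052]]
scene blue ([313.2, 244.3], 470, [296, 231, 36, 25]) [[0.5168, 0.0896, 0.052]]
scene blue ([156.6, 259.5], 1662, [132, 239, 52, 41]) [[0.8025, -0.1915, 0.052]]
scene blue ([438.9, 288.1], 383, [427, 279, 25, 20]) [[0.4872, 0.4137, 0.052]]
scene blue ([211.9, 317.9], 1898, [178, 289, 69, 56]) [[0.8647, 0.0639, 0.052]]
scene blue ([369.9, 360.3], 314, [361, 351, 19, 20]) [[0.7631, 0.3876, 0.052]]
scene blue ([422.8, 400.5], 379, [413, 390, 21, 22]) [[0.786, 0.5038, 0.052]]
scene blue ([493.0, 417.8], 51, [486, 416, 16, 4]) [[0.7466, 0.6113, 0.052]]
```

View pics/topcrop.png

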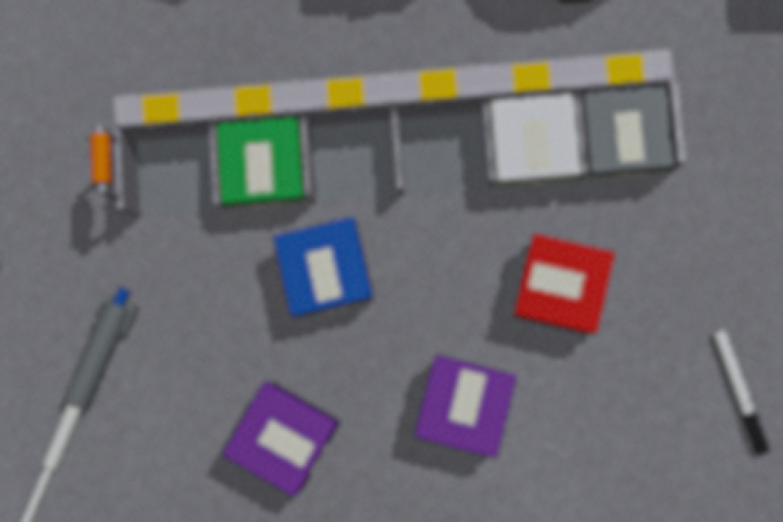

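The crop confirms the blue box at crop (323,267), with an all-blue lid and a white label. Third bay from the handle is plate_c, and it is empty. Next I fit the rack and box poses.

```bash
cat >> h.py <<'E'
def plates(n):
    img,K,W=cam(n);b,_=blobs(img,(20,120,120),(35,255,255),40)
    P=np.array([px2w(x[0],K,W,.064)[0,:2] for x in b]);return P[np.argsort(-P[:,1])]
def bluebox(n,roi):
    img,K,W=cam(n);x0,x1,y0,y1=roi
    h=cv2.cvtColor(img,cv2.COLOR_RGB2HSV);m=cv2.inRange(h,np.array((103,130,50)),np.array((125,255,255)))
    mm=np.zeros_like(m);mm[y0:y1,x0:x1]=m[y0:y1,x0:x1]
    c=max(cv2.findContours(mm,0,cv2.CHAIN_APPROX_NONE)[0],key=cv2.contourArea)[:,0]
    P=px2w(c,K,W,.052)[:,:2];r=cv2.minAreaRect((P*1000).astype(np.float32));return np.array(r[0])/1000,np.array(r[1]),r[2]
E
python3 - <<'E'
from h import *
ps=[]
for n,roi in[("top",(220,290,195,245)),("scene",(285,340,225,262))]:
    P=plates(n);ps.append(P);th,t,res=rackfit(P);print(n,th,t,(res*1000).round(1).tolist())
    c,s,a=bluebox(n,roi);R=np.array([[np.cos(th),-np.sin(th)],[np.sin(th),np.cos(th)]])
    print('box',c,s,a,'in rack',(R.T@(c-t)).round(4),'angle rel',a-np.degrees(th))
th,t,res=rackfit((ps[0]+ps[1])/2);print(th,t)
E
```

```text
top 0.05585705717795287 [0.5656042  0.00717498] [[-0.3, 0.2], [0.0, 0.5], [0.2, 0.0], [0.5, -0.1], [-0.4, -0.1], [-0.0, -0.5]]
box [0.49506165 0.07769753] [74.62271881 75.29753876] 12.537535667419434 in rack [-0.0665  0.0744] angle rel 9.337162035101814
scene 0.05650941755904815 [0.57155304 0.00978753] [[0.1, -0.6], [-0.0, -0.6], [-0.3, -0.6], [0.3, 0.3], [0.3, 0.4], [-0.3, 1.1]]
box [0.51160397 0.08664607] [89.71761322 77.80065155] 12.14350414276123 in rack [-0.0555  0.0801] angle rel 8.905753013885306
0.05618225202228754 [0.56857861 0.00848134]
```

Emit:
servo_tool:
  targets: "0 -0.68 -1 0 0 0 0; 0 -0.68 -1 0 0 0 0; 0 -0.68 -1 0 0 0 0; 0 -0.68 -1 0 0 0 0; 0 -0.68 -1 0 0 0 0; 0 -0.68 -1 0 0 0 0; 0 -0.68 -1 0 0 0 0; 0 -0.68 -1 0 0 0 0"

```text
time: 1.12
tool_pos: [0.396, -0.2227, 0.206]
ee_rot: [-3.139, 0.001, -1.099]
wrist_force: [-0.2, 0.1, 0.4]
width: 0.044
```

Emit:
servo_tool:
  targets: "0 -0.68 -1 0 0 0 0.13; 0 -0.68 -1 0 0 0 0.13; 0 -0.68 -1 0 0 0 0.13; 0 -0.68 -1 0 0 0 0.13; 0 -0.68 -1 0 0 0 0.13; 0 -0.68 -1 0 0 0 0.13; 0 -0.68 -1 0 0 0 0.13; 0 -0.68 -1 0 0 0 0.13"

```text
time: 1.78
tool_pos: [0.5422, 0.0395, 0.2053]
ee_rot: [-3.141, 0.0, -1.512]
wrist_force: [0.1, -0.9, 0.0]
width: 0.0006
```

Emit:
servo_tool:
  targets: "0 -0.71 -0.45 0 0 0 0; 0 -0.71 -0.45 0 0 0 0; 0 -0.71 -0.45 0 0 0 0; 0 -0.71 -0.45 0 0 0 0; 0 -0.71 -0.45 0 0 0 0; 0 -0.71 -0.45 0 0 0 0; 0 -0.71 -0.45 0 0 0 0; 0 -0.71 -0.45 0 0 0 0"

```text
time: 2.45
tool_pos: [0.6432, 0.2198, 0.2048]
ee_rot: [3.14, -0.001, -1.514]
wrist_force: [0.0, -0.8, 0.3]
width: 0.0005
```

```bash
cat > look.py <<'E'
from h import *
import sys
o=get_obs();print(o['tool_pos'].round(4),o['ee_rot'].round(4),o['wrist_force'].round(2))
img,K,W=cam("wrist");cv2.imwrite(f"pics/{sys.argv[1]}.png",img[:,:,::-1])
b,_=blobs(img,(20,120,120),(35,255,255),40)
for x in b: print(x,px2w(x[0],K,W,.064).round(4).tolist())
print(w2px(o['tool_pos'],K,W))
E
python3 look.py w1
```

```text
[0.6432 0.2198 0.2048] [ 3.1405e+00 -1.2000e-03 -1.5136e+00] [ 0.04 -0.77  0.25]
([352.4, 201.1], 662, [338, 189, 31, 24]) [[0.6499, 0.1384, 0.064]]
([278.4, 200.9], 638, [264, 190, 30, 22]) [[0.6453, 0.2219, 0.064]]
([426.7, 201.5], 647, [411, 191, 32, 22]) [[0.6543, 0.0544, 0.064]]
([500.8, 201.5], 647, [485, 191, 33, 22]) [[0.6592, -0.0293, 0.064]]
([274.6, 324.8], 194, [273, 295, 4, 56]) [[0.4841, 0.2175, 0.064]]
([285.5, 325.9], 154, [284, 297, 4, 54]) [[0.4832, 0.2036, 0.064]]
[[280.35606261 251.36969503]]
```

View pics/w1.png

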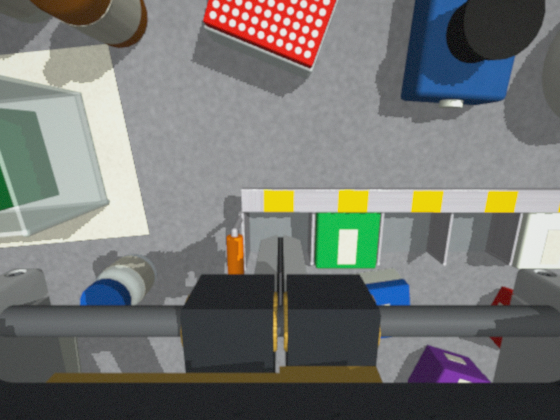

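The wrist view shows plates a to d at px (278,201), (352,201), (427,201) and (501,201). They match the fixed cameras within 3 mm. Now I descend above plate a.

Emit:
servo_tool:
  targets: "0 -0.01 -0.009 0.2 0 0 0; 0 -0.01 -0.009 0.36 0 0 0; 0 -0.01 -0.009 0.46 0 0 0; 0 -0.01 -0.009 0.53 0 0 0; 0 -0.01 -0.009 0.53 0 0 0; 0 -0.01 -0.009 0.53 0 0 0"

```text
time: 3.0
tool_pos: [0.6447, 0.2214, 0.0731]
ee_rot: [3.14, -0.001, -1.515]
wrist_force: [0.2, 0.7, 1.0]
width: 0.0005
```

```bash
python3 look.py w2
```

```text
[0.6447 0.2214 0.0731] [ 3.1404e+00 -6.0000e-04 -1.5154e+00] [0.17 0.72 1.04]
([400.8, 244.7], 1617, [376, 227, 52, 35]) [[0.6505, 0.1384, 0.064]]
([521.9, 244.6], 1724, [495, 227, 56, 36]) [[0.6553, 0.0548, 0.064]]
([279.1, 235.5], 537, [255, 228, 50, 32]) [[0.6525, 0.2227, 0.064]]
([274.6, 323.5], 210, [273, 295, 4, 56]) [[0.5831, 0.2222, 0.064]]
([285.4, 324.5], 149, [284, 297, 4, 54]) [[0.5827, 0.2141, 0.064]]
[[280.36128076 251.36891557]]
```

View pics/w2.png

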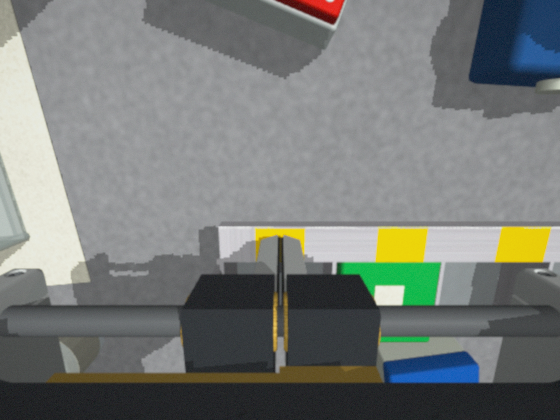

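The fingertip is over plate a at px (280,243). Now lowering gently.

Emit:
servo_tool:
  targets: "0 0 0 0.02 0 0 0; 0 0 0 0.028 0 0 0; 0 0 0 0.034 0 0 0; 0 0 0 0.038 0 0 0; 0 0 0 0.038 0 0 0"

```text
time: 3.47
tool_pos: [0.6458, 0.2233, 0.0643]
ee_rot: [-3.14, 0.0, -1.513]
wrist_force: [0.4, 0.4, 1.6]
width: 0.0005
```

Emit:
servo_tool:
  targets: "0 0 0 0.003 0 0 0; 0 0 0 0.006 0 0 0; 0 0 0 0.006 0 0 0; 0 0 0 0.006 0 0 0"

```text
time: 3.8
tool_pos: [0.6458, 0.2233, 0.0643]
ee_rot: [-3.14, 0.0, -1.513]
wrist_force: [-2.1, -0.6, 6.4]
width: 0.0006
```

```bash
python3 -c "
from h import *
for i in range(1): o=get_obs();print(o['tool_pos'],o['wrist_force'],o['wrist_torque'])"
```

```text
[0.64578111 0.22332815 0.06429492] [-2.09751933 -0.64726955  6.39287367] [-0.20641724  0.39691786  0.02331863]
```

Emit:
servo_tool:
  targets: "0 0.025 0 0 0 0 0; 0 0.053 0 0 0 0 0; 0 0.081 0 0 0 0 0; 0 0.109 0 0 0 0 0; 0 0.137 0 0 0 0 0; 0 0.165 0 0 0 0 0; 0 0.193 0 0 0 0 0; 0 0.221 0 0 0 0 0; 0 0.249 0 0 0 0 0; 0 0.277 0 0 0 0 0; 0 0.305 0 0 0 0 0; 0 0.333 0 0 0 0 0"

```text
time: 4.8
tool_pos: [0.6514, 0.1419, 0.0643]
ee_rot: [-3.137, 0.003, -1.512]
wrist_force: [0.1, 3.8, 4.9]
width: 0.0003
```

```bash
python3 look.py w3
```

```text
[0.6514 0.1419 0.0643] [-3.1371  0.0033 -1.5124] [0.14 3.78 4.87]
([159.5, 252.3], 1753, [133, 234, 54, 37]) [[0.6457, 0.2219, 0.064]]
([266.2, 235.7], 47, [261, 234, 14, 6]) [[0.6617, 0.1518, 0.064]]
([305.3, 249.0], 337, [287, 234, 25, 37]) [[0.6539, 0.1255, 0.064]]
([412.4, 253.8], 1758, [386, 237, 54, 35]) [[0.6549, 0.0544, 0.064]]
([536.6, 253.9], 1487, [511, 237, 49, 36]) [[0.6598, -0.0275, 0.064]]
([274.7, 322.2], 233, [273, 293, 5, 59]) [[0.5974, 0.1427, 0.064]]
([285.4, 323.1], 209, [284, 294, 4, 57]) [[0.5972, 0.1351, 0.064]]
([335.5, 367.8], 91, [326, 366, 23, 6]) [[0.5616, 0.0956, 0.064]]
[[280.35054104 251.37222132]]
```

View pics/w3.png

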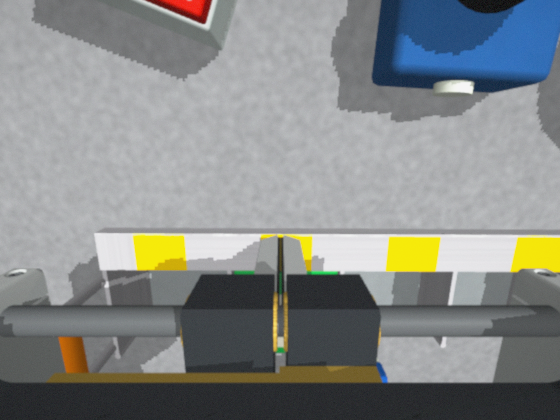

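Contact is held at about 5 N, and the finger is over plate b at px (285,245). Continuing to plate c.

Emit:
servo_tool:
  targets: "0 0.028 0 0 0 0 0; 0 0.056 0 0 0 0 0; 0 0.084 0 0 0 0 0; 0 0.112 0 0 0 0 0; 0 0.14 0 0 0 0 0; 0 0.168 0 0 0 0 0; 0 0.196 0 0 0 0 0; 0 0.224 0 0 0 0 0; 0 0.252 0 0 0 0 0; 0 0.28 0 0 0 0 0; 0 0.308 0 0 0 0 0; 0 0.335 0 0 0 0 0"

```text
time: 5.85
tool_pos: [0.6563, 0.0582, 0.0643]
ee_rot: [-3.137, 0.003, -1.512]
wrist_force: [-0.0, 4.2, 6.0]
width: 0.0005
```

Emit:
servo_tool:
  targets: "0 0.006 0 0 0 0 0; 0 0.006 0 0 0 0 0"

```text
time: 6.02
tool_pos: [0.6565, 0.0558, 0.0643]
ee_rot: [-3.137, 0.002, -1.513]
wrist_force: [0.2, 2.0, 5.6]
width: 0.0005
```

```bash
python3 look.py w4
```

```text
[0.6565 0.0558 0.0643] [-3.1371e+00  1.7000e-03 -1.5133e+00] [0.21 2.04 5.62]
([30.6, 252.3], 1697, [2, 236, 57, 35]) [[0.6459, 0.2213, 0.064]]
([156.4, 253.1], 1745, [130, 236, 54, 35]) [[0.6502, 0.1379, 0.064]]
([260.1, 240.6], 44, [257, 237, 11, 14]) [[0.6631, 0.0695, 0.064]]
([304.1, 248.1], 190, [293, 237, 16, 34]) [[0.6596, 0.0403, 0.064]]
([408.8, 254.1], 1746, [383, 237, 54, 35]) [[0.6594, -0.0294, 0.064]]
([534.4, 253.5], 1585, [507, 236, 53, 36]) [[0.6648, -0.1124, 0.064]]
([274.6, 322.6], 224, [273, 293, 5, 59]) [[0.6021, 0.0567, 0.064]]
([285.5, 322.8], 213, [284, 294, 4, 57]) [[0.6024, 0.049, 0.064]]
([293.9, 367.4], 56, [287, 366, 17, 5]) [[0.565, 0.0404, 0.064]]
([367.5, 368.0], 71, [361, 366, 15, 6]) [[0.5678, -0.0141, 0.064]]
[[280.35470583 251.3720585 ]]
```

View pics/w4.png

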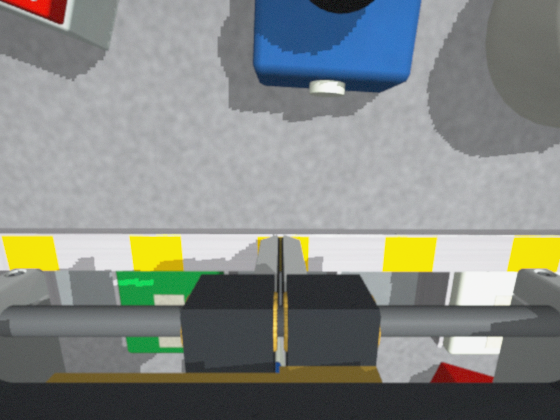

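On plate c, px (282,245), with 5.6 N. The count is done. Now I lift, back off toward the robot, and turn the jaws along the rack's depth for a sideways push.

Emit:
servo_tool:
  targets: "0 0 0 -0.15 0 0 0; 0 0 0 -0.3 0 0 0; 0.43 -0.05 0.1 -0.45 0 0 -0.04; 0.43 -0.12 0.2 -0.45 0 0 -0.08; 0.43 -0.2 0.35 -0.45 0 0 -0.12; 0.43 -0.3 0.5 -0.45 0 0 -0.16; 0.43 -0.43 0.626 -0.45 0 0 -0.2; 0.43 -0.43 0.626 -0.45 0 0 -0.24; 0.43 -0.43 0.626 -0.45 0 0 -0.28; 0.43 -0.43 0.626 -0.45 0 0 -0.32; 0.43 -0.43 0.626 -0.45 0 0 -0.36; 0.43 -0.43 0.626 -0.45 0 0 -0.4"

```text
time: 7.07
tool_pos: [0.4923, 0.1536, 0.1745]
ee_rot: [-3.142, -0.0, -0.257]
wrist_force: [-1.1, 0.1, -0.3]
width: 0.0402
```

Emit:
servo_tool:
  targets: "0.43 0 0 0 0 0 -0.04; 0.43 0 0 0 0 0 -0.08; 0.43 0 0 0 0 0 -0.1; 0.43 0 0 0 0 0 -0.1; 0.43 0 0 0 0 0 -0.1"

```text
time: 7.48
tool_pos: [0.4925, 0.1534, 0.1744]
ee_rot: [3.142, -0.0, 0.049]
wrist_force: [-0.6, -0.2, 0.5]
width: 0.0404
```

```bash
python3 look.py w5
```

```text
[0.4925 0.1534 0.1744] [ 3.1415 -0.      0.0491] [-0.61 -0.16  0.51]
([410.4, 92.6], 788, [384, 85, 54, 17]) [[0.6104, 0.2705, 0.064]]
([437.1, 146.9], 964, [422, 130, 32, 35]) [[0.6444, 0.2226, 0.064]]
([426.8, 228.7], 754, [413, 214, 29, 30]) [[0.6491, 0.139, 0.064]]
([196.8, 322.4], 488, [190, 293, 18, 59]) [[0.4061, 0.0139, 0.064]]
([366.0, 325.0], 265, [361, 295, 10, 57]) [[0.6, 0.0203, 0.064]]
([324.1, 375.9], 3245, [137, 367, 333, 15]) [[0.5582, -0.0528, 0.064]]
[[276.84733648 248.92442865]]
```

View pics/w5.png

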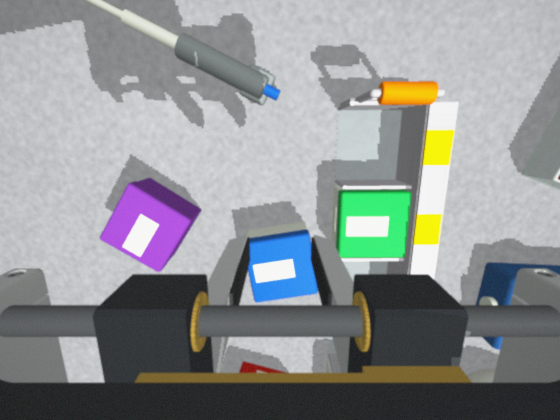

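```bash
cat >> h.py <<'E'
TH,T=0.0562,np.array([.569,.0075])
RR=np.array([[np.cos(TH),-np.sin(TH)],[np.sin(TH),np.cos(TH)]])
def rk(p): return (np.atleast_2d(p)[:,:2]-T)@RR
def wd(p): return np.atleast_2d(p)@RR.T+T
E
python3 - <<'E'
from h import *
c,s,a=bluebox("wrist",(235,325,222,310));print(c,s,a,rk(c).round(4),a-np.degrees(TH))
c2,s,a=bluebox("top",(220,290,195,245));print('top',c2,s,a)
o=get_obs();print(rk(o['tool_pos']).round(4))
img,K,W=cam("wrist")
corn=np.array([[249,240],[308,231],[317,292],[256,300]]);print(rk(px2w(corn,K,W,.052)).round(4))
E
```

```text
[0.49876181 0.0821599 ] [76.04302979 78.44042969] 12.260375022888184 [[-0.0659  0.0785]] 9.040352214252957
top [0.49501239 0.07779219] [74.67269897 74.98647308] 12.424541473388672
[[-0.0682  0.1499]]
[[-0.1006  0.1108]
 [-0.0357  0.1209]
 [-0.0239  0.0465]
 [-0.0948  0.0364]]
```

Box measured in the rack frame at (-0.065, 0.078), turned 9°. Fingers at (-0.068, 0.150) are clear on its handle side. Lowering to 12 mm.

Emit:
servo_tool:
  targets: "0.43 0.01 0 0.16 0 0 -0.002; 0.43 0.01 0 0.32 0 0 -0.002; 0.43 0.01 0 0.46 0 0 -0.002; 0.43 0.01 0 0.56 0 0 -0.002; 0.43 0.01 0 0.62 0 0 -0.002; 0.43 0.01 0 0.65 0 0 -0.002; 0.43 0.01 0 0.65 0 0 -0.002; 0.43 0.01 0 0.65 0 0 -0.002"

```text
time: 8.35
tool_pos: [0.4956, 0.1535, 0.0126]
ee_rot: [-3.142, -0.001, 0.057]
wrist_force: [0.3, -0.0, -0.0]
width: 0.0406
```

Emit:
servo_tool:
  targets: "0.43 0 0.02 0 0 0 0; 0.43 0 0.04 0 0 0 0; 0.43 0 0.06 0 0 0 0; 0.43 0 0.08 0 0 0 0; 0.43 0 0.1 0 0 0 0; 0.43 0 0.12 0 0 0 0; 0.43 0 0.14 0 0 0 0; 0.43 0 0.16 0 0 0 0; 0.43 0 0.175 0 0 0 0; 0.43 0 0.19 0 0 0 0; 0.43 0 0.2 0 0 0 0; 0.43 0 0.2 0 0 0 0"

```text
time: 9.35
tool_pos: [0.4977, 0.1028, 0.0118]
ee_rot: [3.141, 0.0, 0.057]
wrist_force: [0.3, 0.4, -0.4]
width: 0.0408
```

```bash
python3 - <<'E'
from h import *
o=get_obs();print(o['time'],o['tool_pos'],o['ee_rot'],rk(o['tool_pos']).round(4),o['wrist_force'].round(2))
img,K,W=cam("wrist");cv2.imwrite("pics/w6.png",img[:,:,::-1])
img,K,W=cam("top");cv2.imwrite("pics/t6.png",cv2.resize(img[130:310,140:410],None,fx=2.9,fy=2.9,interpolation=cv2.INTER_CUBIC)[:,:,::-1])
E
```

```text
9.35 [0.49773881 0.10282564 0.01180683] [3.14084205e+00 4.51144049e-04 5.66114739e-02] [[-0.0658  0.0992]] [ 0.33  0.42 -0.4 ]
```

View pics/w6.png

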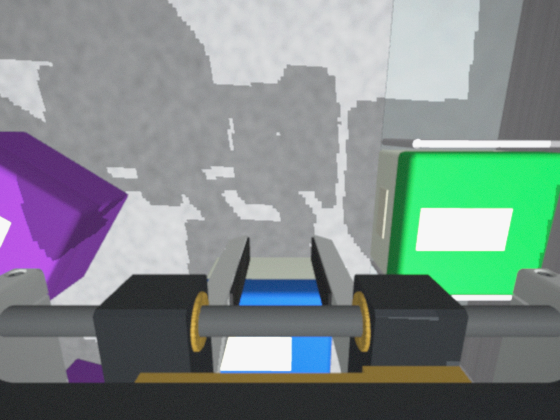

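View pics/t6.png

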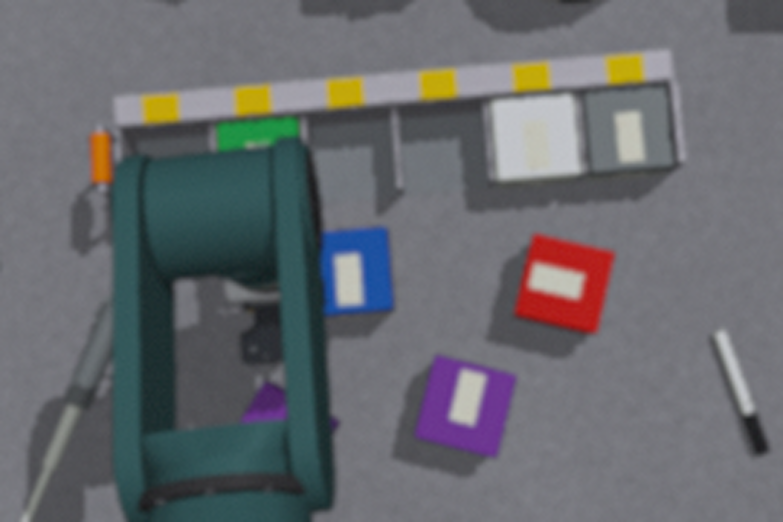

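```bash
cat > rt.py <<'E'
from h import *
img,K,W=cam("top");h=cv2.cvtColor(img,cv2.COLOR_RGB2HSV);m=cv2.inRange(h,np.array((103,130,50)),np.array((125,255,255)))
Tt=np.array([.5656,.0072])
g=[]
for r in range(214,236,2):
    v=np.where(m[r,240:300])[0]
    if len(v): g.append([240+v.max()+.5,r])
P=(px2w(np.array(g),K,W,.052)[:,:2]-Tt)@RR
print(P.round(4).tolist())
print('right-edge med y',np.median(P[:,1]),'slope',np.polyfit(P[:,0],P[:,1],1)[0])
v=np.where(m[195:250,268])[0]+195
print('front/back edge x', ((px2w([[268,v.min()-.5],[268,v.max()+.5]],K,W,.052)[:,:2]-Tt)@RR).round(4))
o=get_obs();print(o['time'],rk(o['tool_pos']).round(4))
E
python3 rt.py
```

```text
[[-0.0513, 0.0137], [-0.0566, 0.0141], [-0.0618, 0.0144], [-0.067, 0.0148], [-0.0722, 0.0152], [-0.0777, 0.013], [-0.0829, 0.0134], [-0.0881, 0.0138], [-0.0933, 0.0142], [-0.0984, 0.0146], [-0.1036, 0.0149]]
right-edge med y 0.014173583456428373 slope -0.006422961028594816
front/back edge x [[-0.0357  0.0269]
 [-0.1113  0.0324]]
9.5 [[-0.066   0.0995]]
```

Box is squared to the rack, with its right edge at top-crop x≈389. Centre is about 10.5 mm short of the bay line, so I push on gently.

Emit:
servo_tool:
  targets: "0.43 0 0.01 0 0 0 0; 0.43 0 0.02 0 0 0 0; 0.43 0 0.03 0 0 0 0; 0.43 0 0.037 0 0 0 0; 0.43 0 0.042 0 0 0 0; 0.43 0 0.042 0 0 0 0"

```text
time: 10.0
tool_pos: [0.4985, 0.0926, 0.0119]
ee_rot: [3.141, 0.0, 0.057]
wrist_force: [-0.7, 0.3, -0.1]
width: 0.0404
```

```bash
python3 rt.py|tail -4
```

```text
right-edge med y 0.0038223435110143244 slope -0.007624338651210641
front/back edge x [[-0.0357  0.0269]
 [-0.1087  0.0322]]
10.05 [[-0.0655  0.089 ]]
```

Emit:
servo_tool:
  targets: "0.43 0 -0.04 0 0 0 0; 0.43 0 -0.08 0 0 0 0; 0.43 0 -0.12 0 0 0 0; 0.43 0 -0.12 -0.15 0 0 0; 0.43 0 -0.12 -0.3 0 0 0; 0.43 0 -0.12 -0.45 0 0 0; 0.43 0 -0.12 -0.5 0 0 0.04; 0.43 0 -0.12 -0.5 0 0 0.08; 0.43 0 -0.12 -0.5 0 0 0.12; 0.43 0 -0.12 -0.5 0 0 0.16; 0.43 0 -0.12 -0.5 0 0 0.2; 0.43 0 -0.12 -0.5 0 0 0.24"

```text
time: 11.05
tool_pos: [0.4966, 0.1242, 0.1371]
ee_rot: [-3.141, -0.0, -0.698]
wrist_force: [-0.4, 0.4, 1.1]
width: 0.0405
```

```bash
python3 - <<'E'
from h import *
img,K,W=cam("top");cv2.imwrite("pics/t7.png",cv2.resize(img[130:310,140:410],None,fx=2.9,fy=2.9,interpolation=cv2.INTER_CUBIC)[:,:,::-1])
Tt=np.array([.5656,.0072])
for p in[(437,357),(418,440),(515,377),(265,383),(338,425)]:
    print(p,((px2w([140+p[0]/2.9,130+p[1]/2.9],K,W,.052)[:,:2]-Tt)@RR).round(3))
E
```

```text
(437, 357) [[-0.156 -0.023]]
(418, 440) [[-0.227 -0.001]]
(515, 377) [[-0.179 -0.09 ]]
(265, 383) [[-0.167  0.131]]
(338, 425) [[-0.209  0.069]]
```

View pics/t7.png

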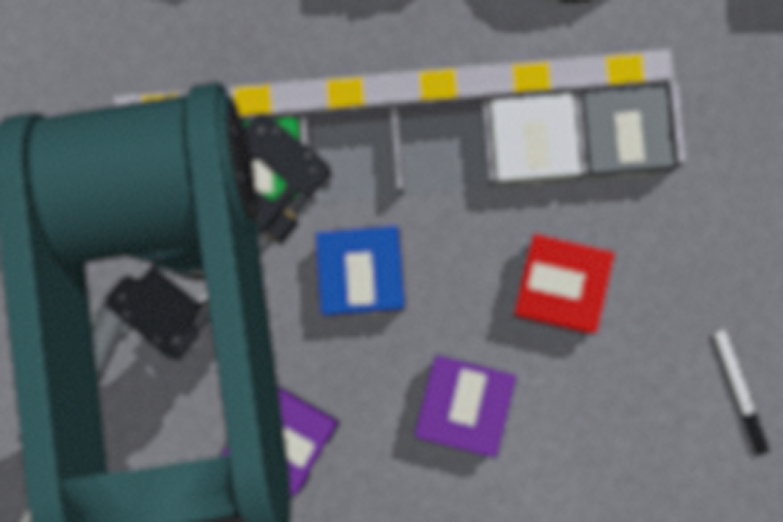

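Box (crop 360,270) is squared in front of the empty third bay (crop 350,170). The corridor between the purple boxes is free. Measuring the box again.

```bash
python3 - <<'E'
from h import *
c,s,a=bluebox("top",(240,295,200,250));Tt=np.array([.5656,.0072]);print(s,a-np.degrees(TH),((c-Tt)@RR).round(4))
o=get_obs();p=o['tool_pos'];y=o['ee_rot'][2]
d=wd([-.146,.042])[0]-p[:2];X=np.array([np.cos(y),np.sin(y)]);Y=np.array([np.sin(y),-np.cos(y)])
print(d,(d@X/.25).round(3),(d@Y/.25).round(3),'turn',-((-1.5146-y)/np.pi)*1)
E
```

```text
[74.57975006 74.87177277] 0.05136333791018366 [-0.0726  0.0414]
[-0.07574462 -0.08284715] -0.022 0.448 turn 0.26202711831343045
```

Emit:
servo_tool:
  targets: "0.43 -0.005 0.11 0 0 0 0.04; 0.43 -0.01 0.22 0 0 0 0.08; 0.43 -0.02 0.33 0 0 0 0.12; 0.43 -0.022 0.4 0 0 0 0.16; 0.43 -0.022 0.448 0 0 0 0.2; 0.43 -0.022 0.448 0 0 0 0.24; 0.43 -0.022 0.448 0 0 0 0.262; 0.43 -0.022 0.448 0 0 0 0.262; 0.43 -0.022 0.448 0 0 0 0.262"

```text
time: 11.9
tool_pos: [0.421, 0.0408, 0.1371]
ee_rot: [-3.141, -0.0, -1.511]
wrist_force: [0.6, -0.4, -0.7]
width: 0.0405
```

```bash
python3 look.py w8;python3 -c "
from h import *
print(rk(get_obs()['tool_pos']))"
```

```text
[0.421  0.0408 0.1371] [-3.1413 -0.     -1.5114] [ 0.58 -0.44 -0.69]
([196.9, 322.6], 544, [190, 293, 18, 59]) [[0.3095, 0.1173, 0.064]]
([365.9, 323.4], 252, [360, 294, 10, 57]) [[0.3187, -0.0511, 0.064]]
[[280.3487935  251.37104345]]
[[-0.1458557   0.04151973]]
```

View pics/w8.png

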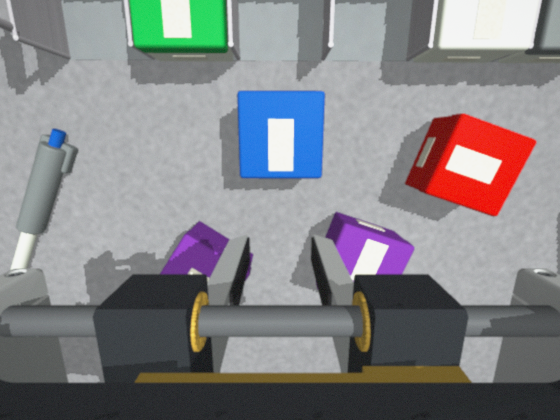

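```bash
python3 - <<'E'
from h import *
img,K,W=cam("wrist")
cv2.imwrite("pics/w8c.png",cv2.resize(img[0:190,200:370],None,fx=3.1,fy=3.1,interpolation=cv2.INTER_CUBIC)[:,:,::-1])
c,s,a=bluebox("wrist",(225,335,80,190));print(s,a-np.degrees(TH),rk(c).round(4))
E
```

```text
[73.29608917 74.37056732] 0.1712111124157989 [[-0.0719  0.0417]]
```

View pics/w8c.png

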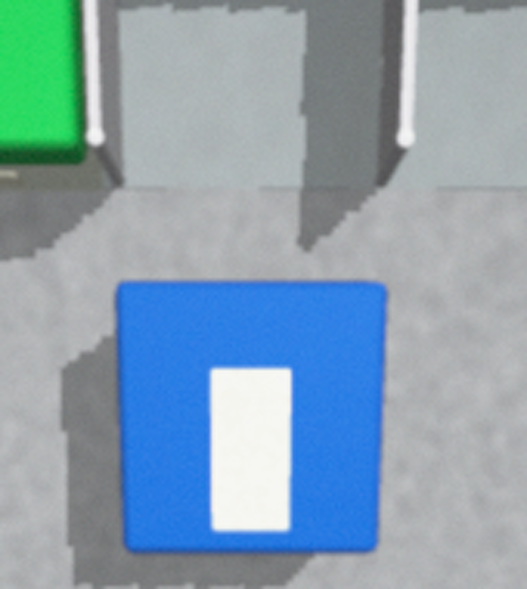

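The crop shows partition noses at crop (96,135) and (406,137), midway at 251. The box's front edge centre is at 252, so it is lined up. Lowering and pushing in.

Emit:
servo_tool:
  targets: "0.43 0 0 0.15 0 0 0.001; 0.43 0 0 0.28 0 0 0.001; 0.43 0 0 0.38 0 0 0.001; 0.43 0 0 0.45 0 0 0.001; 0.43 0 0 0.49 0 0 0.001; 0.43 0 0 0.5 0 0 0.001; 0.43 0 0 0.5 0 0 0.001"

```text
time: 12.63
tool_pos: [0.4209, 0.0404, 0.0118]
ee_rot: [3.141, -0.0, -1.518]
wrist_force: [1.2, -0.2, 0.4]
width: 0.0403
```

Emit:
servo_tool:
  targets: "0.43 0 -0.02 0 0 0 0; 0.43 0 -0.04 0 0 0 0; 0.43 0 -0.06 0 0 0 0; 0.43 0 -0.08 0 0 0 0; 0.43 0 -0.1 0 0 0 0; 0.43 0 -0.12 0 0 0 0; 0.43 0 -0.14 0 0 0 0; 0.43 0 -0.16 0 0 0 0; 0.43 0 -0.18 0 0 0 0; 0.43 0 -0.2 0 0 0 0; 0.43 0 -0.21 0 0 0 0; 0.43 0 -0.21 0 0 0 0"

```text
time: 13.63
tool_pos: [0.4743, 0.043, 0.0119]
ee_rot: [-3.141, -0.0, -1.519]
wrist_force: [-0.6, 0.2, -0.6]
width: 0.0404
```

```bash
python3 look.py w9;python3 -c "
from h import *
print(rk(get_obs()['tool_pos']))"
```

```text
[0.4743 0.043  0.0119] [-3.1406e+00 -1.0000e-04 -1.5192e+00] [-0.59  0.16 -0.58]
([196.7, 322.9], 542, [190, 293, 18, 59]) [[0.4554, 0.0841, 0.064]]
([365.8, 323.7], 252, [360, 294, 10, 57]) [[0.4593, -0.0006, 0.064]]
([395.0, 367.4], 43, [390, 366, 13, 5]) [[0.4339, -0.0193, 0.064]]
[[280.37332256 251.36833461]]
[[-0.09275765  0.04083231]]
```

View pics/w9.png

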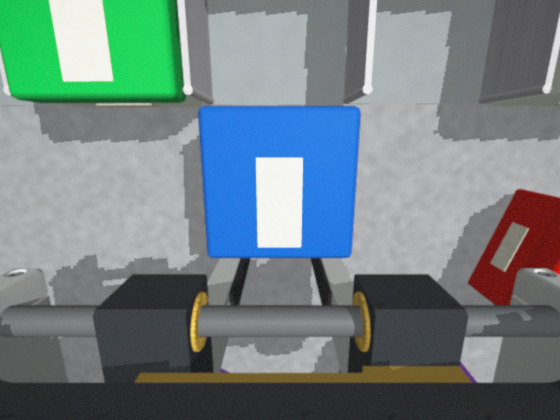

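Box front edge (px 200 to 359, mid 279.5) sits between the noses at 188 and 368 (mid 278). That is about 0.7 mm off, so it should enter. Continuing slowly.

Emit:
servo_tool:
  targets: "0.43 0.001 -0.012 0 0 0 -0.001; 0.43 0.001 -0.024 0 0 0 -0.001; 0.43 0.001 -0.036 0 0 0 -0.001; 0.43 0.001 -0.048 0 0 0 -0.001; 0.43 0.001 -0.06 0 0 0 -0.001; 0.43 0.001 -0.072 0 0 0 -0.001; 0.43 0.001 -0.084 0 0 0 -0.001; 0.43 0.001 -0.096 0 0 0 -0.001; 0.43 0.001 -0.108 0 0 0 -0.001; 0.43 0.001 -0.12 0 0 0 -0.001"

```text
time: 14.52
tool_pos: [0.5037, 0.0444, 0.0119]
ee_rot: [3.142, -0.0, -1.516]
wrist_force: [-1.4, -0.6, -0.4]
width: 0.0404
```

```bash
python3 look.py w10;python3 -c "
from h import *
print(rk(get_obs()['tool_pos']))"
```

```text
[0.5037 0.0444 0.0119] [ 3.1416e+00 -1.0000e-04 -1.5161e+00] [-1.37 -0.62 -0.4 ]
([196.8, 322.0], 494, [190, 293, 18, 59]) [[0.4852, 0.0853, 0.064]]
([366.0, 323.4], 217, [361, 295, 9, 56]) [[0.4891, 0.0005, 0.064]]
[[280.36327998 251.3691119 ]]
[[-0.06249012  0.04040923]]
```

View pics/w10.png

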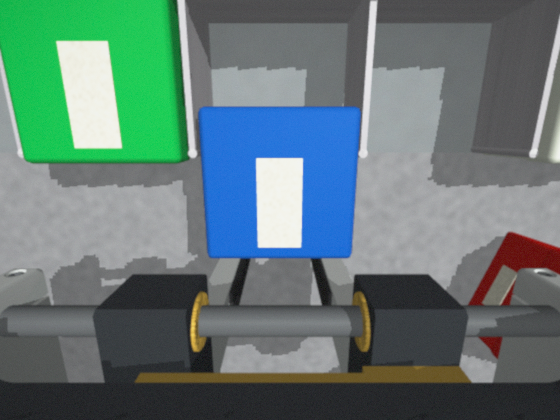

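The box has entered between the noses (px 193 and 363, row 154) with little force. Continuing.

Emit:
servo_tool:
  targets: "0.43 0 -0.018 0 0 0 0; 0.43 0 -0.036 0 0 0 0; 0.43 0 -0.054 0 0 0 0; 0.43 0 -0.072 0 0 0 0; 0.43 0 -0.09 0 0 0 0; 0.43 0 -0.108 0 0 0 0; 0.43 0 -0.126 0 0 0 0; 0.43 0 -0.144 0 0 0 0; 0.43 0 -0.16 0 0 0 0; 0.43 0 -0.174 0 0 0 0; 0.43 0 -0.186 0 0 0 0; 0.43 0 -0.19 0 0 0 0"

```text
time: 15.57
tool_pos: [0.5513, 0.0469, 0.012]
ee_rot: [-3.141, -0.0, -1.516]
wrist_force: [-2.8, -0.3, 1.3]
width: 0.0403
```

Emit:
servo_tool:
  targets: "0.43 0 -0.006 0 0 0 0; 0.43 0 -0.012 0 0 0 0; 0.43 0 -0.018 0 0 0 0; 0.43 0 -0.018 0 0 0 0"

```text
time: 15.9
tool_pos: [0.5537, 0.0471, 0.012]
ee_rot: [3.138, -0.0, -1.516]
wrist_force: [-5.4, -1.2, 4.2]
width: 0.0404
```

```bash
python3 look.py w11;python3 -c "
from h import *
print(rk(get_obs()['tool_pos']))"
```

```text
[0.5537 0.0471 0.012 ] [ 3.1376e+00 -2.0000e-04 -1.5159e+00] [-5.44 -1.16  4.21]
([66.6, 64.7], 6001, [18, 30, 96, 71]) [[0.6507, 0.1379, 0.064]]
([276.6, 64.7], 5975, [234, 30, 86, 71]) [[0.6553, 0.0544, 0.064]]
([486.5, 64.7], 5979, [440, 30, 96, 71]) [[0.66, -0.0291, 0.064]]
([196.3, 322.5], 432, [190, 293, 19, 59]) [[0.535, 0.0884, 0.064]]
([366.2, 323.1], 189, [361, 296, 9, 55]) [[0.5394, 0.0031, 0.064]]
[[280.36191932 251.36724046]]
[[-0.01303691  0.04038289]]
```

View pics/w11.png

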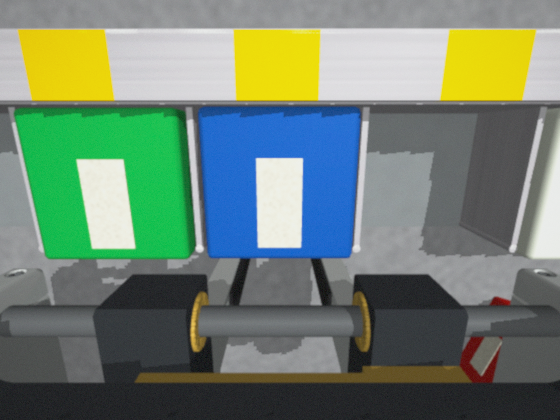

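The lid edge (row 258) is level with the home green box, and the force is rising. One more millimetre to confirm the stop, then retreat.

Emit:
servo_tool:
  targets: "0.43 0 -0.004 0 0 0 0; 0.43 0 -0.006 0 0 0 0; 0.43 0 -0.006 0 0 0 0"

```text
time: 16.2
tool_pos: [0.5536, 0.0471, 0.012]
ee_rot: [3.134, -0.0, -1.516]
wrist_force: [-11.1, -1.7, 6.8]
width: 0.0401
```

Emit:
servo_tool:
  targets: "0.43 0 0.02 0 0 0 0; 0.43 0 0.06 0 0 0 0; 0.43 0 0.12 0 0 0 0; 0.43 0 0.18 0 0 0 0; 0.43 0 0.18 -0.1 0 0 0; 0.43 0 0.18 -0.25 0 0 0; 0.43 0 0.18 -0.4 0 0 0; 0.43 0 0.18 -0.5 0 0 0; 0.43 0 0.18 -0.5 0 0 0; 0.43 0 0.18 -0.5 0 0 0"

```text
time: 17.03
tool_pos: [0.5131, 0.0448, 0.1391]
ee_rot: [-3.136, -0.0, -1.516]
wrist_force: [-0.7, -0.1, -0.6]
width: 0.0404
```

```bash
python3 look.py w12; python3 - <<'E'
from h import *
img,K,W=cam("wrist")
h=cv2.cvtColor(img,cv2.COLOR_RGB2HSV)
for nm,lo,hi in[("blue",(103,130,50),(125,255,255)),("green",(50,130,50),(80,255,255))]:
    m=cv2.inRange(h,np.array(lo),np.array(hi));c=max(cv2.findContours(m[:270],0,cv2.CHAIN_APPROX_NONE)[0],key=cv2.contourArea)[:,0]
    P=rk(px2w(c,K,W,.052));print(nm,P.min(0).round(4),P.max(0).round(4))
img,K,W=cam("top");cv2.imwrite("pics/t12.png",cv2.resize(img[130:310,140:410],None,fx=2.9,fy=2.9,interpolation=cv2.INTER_CUBIC)[:,:,::-1])
E
```

```text
[0.5131 0.0448 0.1391] [-3.1359e+00 -4.0000e-04 -1.5160e+00] [-0.66 -0.14 -0.57]
([66.6, 48.0], 1559, [43, 30, 48, 37]) [[0.6451, 0.2217, 0.064]]
([172.4, 48.4], 1524, [150, 30, 45, 37]) [[0.6495, 0.1381, 0.064]]
([383.8, 48.5], 1498, [362, 31, 45, 36]) [[0.6588, -0.0293, 0.064]]
([489.5, 48.2], 1520, [467, 30, 47, 37]) [[0.6637, -0.1129, 0.064]]
([278.3, 48.8], 1474, [257, 32, 43, 35]) [[0.6539, 0.0542, 0.064]]
([203.8, 298.1], 45, [202, 293, 5, 11]) [[0.4292, 0.1151, 0.064]]
([195.1, 326.3], 358, [190, 295, 13, 57]) [[0.397, 0.1242, 0.064]]
([366.3, 323.1], 173, [361, 296, 9, 54]) [[0.4102, -0.0475, 0.064]]
[[280.3650616  251.37183865]]
blue [-0.0005  0.0037] [0.0736 0.0785]
green [-0.0013  0.0858] [0.0729 0.1623]
```

View pics/w12.png

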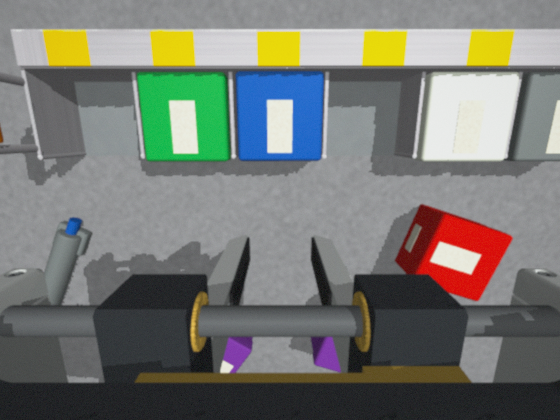

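View pics/t12.png

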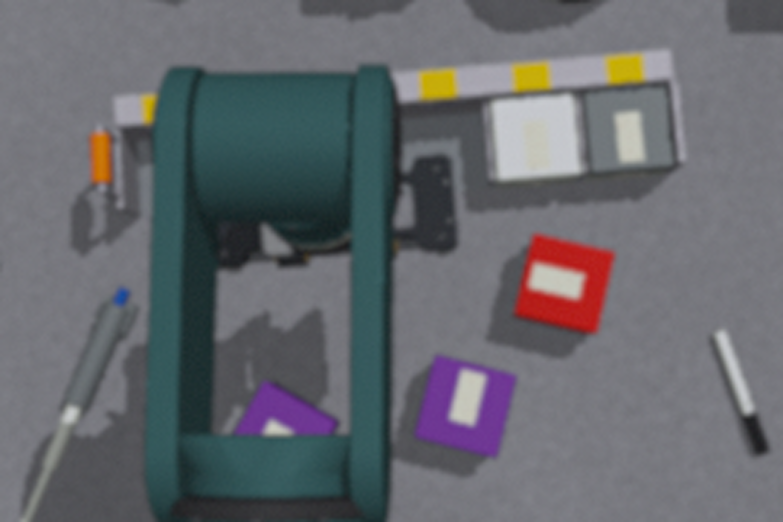

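The wrist view shows blue (280,116) home beside green (183,116), with front edges level at row 160. Centre is about (0.0365, 0.041) in the rack frame. The bystanders have not moved and the gripper is free at z = 0.139, so I am handing in.

```bash
python3 -c "
from bench import robot
print(robot.close_job())"
```

```text
the job is handed in; nothing more can be done
None
```

The blue-lidded sample box is fully home in the third bay from the orange-handle (left) end, and I handed the job in at about 17 s of the 72 s allowed. The interface gives no verdict, so the results below are my own checks.

- **Counting the bays:** I ran the shut fingertips along the back rail from the first plate, over the second, to the third. The readings I took at each plate showed about 5–6 N of contact.
- **Moving the box:** I pushed it sideways along the bench with the part-open fingers, which also squared it up, then straight in until it stalled at 11 N. I pushed low on the box (fingertips 12 mm above the bench) and never lifted it.
- **Final position:** The wrist camera puts the box centre at about x = 36.5 mm, y = 41 mm in the rack frame; the bay line is at y = 42 mm. Its front edge is level with the green box beside it.
- **Everything else:** The gripper ended free at 139 mm height with no contact force. The boxes and bench items I could see in the last pictures had not visibly moved. I never went near the tube rack and jar and did not check them in a final picture.

**Disagreement:** The top and scene cameras placed the rack about 6 mm apart in x. The wrist camera's reading fell between them, so I used that one.

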